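Reload the ballast rail of a robot base

TASK

Wind the handwheel one full turn counter-clockwise (seen from above) to draw the gate off the mouth of the ballast rail, slide the grey transit stop back round the slot, lift it out and leave it in the black tray. Then load every ballast weight on the bench: lower its foot into the mouth and slide it under the lips, round the corner and along the long leg of the slot, so that all of them stand in the long leg. Finally wind the wheel fully back so that the gate is shut, and leave everything else where it is.

Things in the scene. Friction and masses are not known exactly. Their poses are not given: they have to be found in the camera images.
- rig: The ballast rail: fixed aluminium and steel plate 160 x 430 mm (in its frame x -85..75, y -205..225 mm), origin at bench level. An L-shaped undercut channel, 44 mm wide and 15 mm high, floor 8 mm over the bench, runs under 6 mm lips (tops 29 mm over the bench) that leave a 22 mm slot over its centreline: mouth (-45,0), along +x to the corner (30,0), then along -y, the long leg.
- mouth (a point): Centre of the mouth, on the channel floor 8 mm over the bench; axes as the rig's. The mouth is the only place open from above: x -67..-22, y -22..22 mm in the rig's frame. Feet pass under the lips with 5 mm to spare in height and 4 mm each side; necks stand in the slot.
- corner (a point): Centre of the slot's corner on the channel floor, 75 mm along +x from the mouth. Axes as the rig's.
- blind_end (a point): Where a foot's centre stands when it is almost at the blind end of the long leg (2 to 4 mm of play remain), on the channel floor; 160 mm along -y from the corner. Four weights fit in the long leg one behind the other, 36 mm apart or more.
- wheel (a joint): Angle of the handwheel, rad: 0 = gate shut, 6.28 (one full turn counter-clockwise from above) = gate fully open, end stops at both. Starts at 0 to 0.25. Stays where it is left; about 1 to 2 N at the crank handle.
- gate (a joint): Opening of the gate, m: 0 shut, 0.050 fully open. Driven by the wheel only (8 mm per rad). It is a steel plate 42 x 46 x 5 mm just above the lips (30 to 35 mm over the bench) that covers the mouth when shut and moves along the rig's +y.
- gate_plate (a point): Centre of the gate plate's top face.
- wheel_axis (a point): On the handwheel's vertical axis, at the grip height of its crank handle, 86 mm over the bench. The wheel is 132 mm across, its top is 62 mm over the bench.
- crank_grip (a point): Middle of the crank handle: an upright black cylinder 20 mm across and 40 mm tall (66 to 106 mm over the bench), 50 mm from the wheel's axis. It spins freely on its own pin, so that it can be held at a fixed gripper yaw while it is led round.
- stop: The transit stop: steel foot disc 36 mm across and 10 mm thick, steel neck 14 mm across up to 42 mm, then a flat grey round cap 42 mm across, from 42 to 58 mm. 120 g. Origin under the foot's centre, z up. Starts in the long leg of the slot.
- tray: Black open tray 96 (x) x 130 (y) x 18 mm, walls and floor 4 mm thick, fixed to the bench, placed differently every time. Origin at the centre of its underside.
- w1: Ballast weight: steel foot disc 36 mm across and 10 mm thick, steel neck 14 mm across up to 40 mm, then an upright black grip cylinder 24 mm across from 40 to 72 mm. 150 g, bottom-heavy. Origin under the foot's centre, z up. Two to four weights are on the bench; None if absent.
- w2: Ballast weight: steel foot disc 36 mm across and 10 mm thick, steel neck 14 mm across up to 40 mm, then an upright black grip cylinder 24 mm across from 40 to 72 mm. 150 g, bottom-heavy. Origin under the foot's centre, z up. Two to four weights are on the bench; None if absent.
- w3: Ballast weight: steel foot disc 36 mm across and 10 mm thick, steel neck 14 mm across up to 40 mm, then an upright black grip cylinder 24 mm across from 40 to 72 mm. 150 g, bottom-heavy. Origin under the foot's centre, z up. Two to four weights are on the bench; None if absent.
- w4: Ballast weight: steel foot disc 36 mm across and 10 mm thick, steel neck 14 mm across up to 40 mm, then an upright black grip cylinder 24 mm across from 40 to 72 mm. 150 g, bottom-heavy. Origin under the foot's centre, z up. Two to four weights are on the bench; None if absent.
- servo: Black servo motor 47 x 34 x 34 mm, a bystander. Origin at the centre of its underside.
- screwdriver: Screwdriver lying on the bench, a bystander. Origin at the centre of its underside.
- tape: Roll of paper tape 90 mm across, 24 mm high, a bystander. Origin at the centre of its underside.
- battery: Blue battery pack 105 x 35 x 26 mm, a bystander. Origin at the centre of its underside.
Not all that is in view belongs to the job. What is shaped like the w2 but orange is not meant.

How it is judged:
On the way, in this order (a step that is already met when the one before it is completed fails the run):
1. the wheel is wound a full turn counter-clockwise, gate open (value of joint wheel above 6 rad), for 0.2 s.
2. the transit stop is out of the slot and left in the tray (x of stop in the frame of tray between -0.042 and 0.042 m and y of stop in the frame of tray between -0.06 and 0.06 m and height (world z) of stop below 0.03 m and linear speed of stop below 0.03 m/s and contact force between the fingers and stop below 0.1 N), for 0.2 s.
3. every weight stands in the long leg of the slot, past the corner (x of w1 in the frame of corner between -0.008 and 0.008 m and y of w1 in the frame of corner between -0.17 and -0.025 m and z of w1 in the frame of corner between -0.004 and 0.004 m and angle between each of w1, w2, w3, w4's own z axis and vertical below 0.15 rad and x of w2 in the frame of corner between -0.008 and 0.008 m and y of w2 in the frame of corner between -0.17 and -0.025 m and z of w2 in the frame of corner between -0.004 and 0.004 m and x of w3 in the frame of corner between -0.008 and 0.008 m and y of w3 in the frame of corner between -0.17 and -0.025 m and z of w3 in the frame of corner between -0.004 and 0.004 m and x of w4 in the frame of corner between -0.008 and 0.008 m and y of w4 in the frame of corner between -0.17 and -0.025 m and z of w4 in the frame of corner between -0.004 and 0.004 m), for 0.2 s.
At the end, for the whole second after the job is handed in: Wheel wound back to within 0.15 rad of shut; transit stop at rest in the tray; every weight present stands at rest on the channel floor in the long leg, at least 25 mm past the corner (all of step 2 and all of step 3 and value of joint wheel below 0.15 rad and linear speed of each of w1, w2, w3, w4 below 0.03 m/s); the robot touches nothing.
It fails at once if a bystander (servo) is moved more than 30 mm (distance of servo from where it was at the start of the episode above 0.03 m).
It fails at once if a bystander (screwdriver) is moved more than 30 mm (distance of screwdriver from where it was at the start of the episode above 0.03 m).
It fails at once if a bystander (tape) is moved more than 30 mm (distance of tape from where it was at the start of the episode above 0.03 m).
It fails at once if a bystander (battery) is moved more than 30 mm (distance of battery from where it was at the start of the episode above 0.03 m).
Of w1, w2, w3, w4 only 2 to 4 are there at a start; the rules pass over those that are not, and their reading is None.
At some moment in a run one of w1, w2, w3, w4 may be knocked a few centimetres aside while the robot is not near it.
It also fails if it takes over 210 s, if anything falls off the work surface, if the arm or the gripper's body presses on something with over 40 N, if the wrist force passes 120 N, or if a joint passes its speed limit or range.

ROBOT

A 6-joint arm with a two-finger parallel gripper is mounted at the origin on the work surface. World frame = base frame: x ahead of the robot, y to its left, z up, the work surface at z = 0. Lengths are in m, angles in rad, forces in N, time in s.
With the tool pointing down it reaches from about 0.375 to 0.9 m from the base axis. Payload 3.1 kg.
Tool frame: the origin (TCP) lies midway between the tips of the shut fingers; the grasp point (between the pads) lies behind it (robot.pinch_z is the z of the grasp point in the tool frame, in m); z points along the fingers, y is the line along which they close (so a half turn about z gives the same grasp; the last joint's range is limited). The gripper opens to 85 mm and grips with 20 to 120 N. Pads are 22 mm wide; open, the fingers measure 114 mm over their backs; the gripper's body (76 mm by 85 mm) begins 54 mm behind the grasp point. The pads swing forward as they close: fully open they stand 13 mm farther back than shut.
Start: joints at [-1.474, 0.527, 1.433, -0, 1.181, -0.178], TCP at [0.17, -0.601, 0.231] pointing down, gripper open.
Joint ranges: [-3.08, 3.08], [-0.75, 2.2], [0.22, 2.44], [-1.43, 4.57], [0, 2.65], [-2.85, 2.85]. Speed limits (rad/s): [2.79, 2.79, 3.14, 3.14, 3.14, 3.14].

INTERFACE

Orientations are given as a rotation vector (axis times angle).
In Python, from plant import robot, cams gives the robot as it stands.
- The arm moves only by the tool arm_command, never from a script. Its argument "steps" is one flat list of numbers, 7 for each row, row after row: the turn, a rotation vector about the tool's x, y, z in units of 10 degrees (1.0 is 10 degrees), then the shift along the tool's x, y, z in units of 60 mm (1.0 is 60 mm), then the opening, from 0 (shut) to 1 (fully open). A call has 1 to 12 rows; each row shifts and turns the commanded pose from where the row before left it, along the tool's axes as they then stand; what a row does not reach is not made up. A row lasts 1/8 s, in which the tool goes at most 62.5 mm and 10.7 degrees, less where a joint would pass 70% of its speed; a pose out of reach is approached as far as the arm can. A call is refused whole if a number of a shift passes 1 or a number of a turn 1, either way. A call with a gripper value outside its range is refused whole. The fingers move at their own pace and stop on an object; "newtons" is the grip in N (left out, the last holds). Time passes only in rows, so rows that do not move let the fingers close. It gives the time, the measured TCP pose, the force, the opening and the grip force at its end, in the units of the state.
- robot.get_state(): the state, without advancing time (a new reading comes with each control period).
- cams.snapshot(name): name is "side" or "top"; returns the picture (420x560x3 uint8, red, green, blue); there is no depth.
- cams.camera_model(name): a dict with "mtx" (3x3 intrinsics, pixels), "R" (3x3) and "t" (3): a world point X has camera coordinates R X + t. Camera axes: x right, y down, z forward; pixel columns grow to the right and rows downward; lengths in m; the calibration is good to about 2 mm. A picture is of the moment at which its call begins. camera_model takes no time and is no camera call.
- robot.sign_off(): hands the job in; it is judged then, once.
The state is a dict: "time_s": time; "qpos": joint angles; "qd": joint speeds; "tau": joint torques, N m; "tcp_pos": TCP position; "tool_rot": TCP orientation; "contact_force": force on the tool from outside, world axes, zero at the start; "moment": the same for the moment, N m; "opening": finger opening in m; "finger_force": force on a finger pad.
Only numpy, scipy, OpenCV 4.12 (cv2) and the standard library are available. Lean on these libraries where they do the work, as an engineer would, in place of code of your own. Each camera call takes 0.05 s, during which the arm holds its last target. There are 200 camera calls.

## Working session

There is one attempt and no reset: what is moved stays moved. The work goes in short steps, Python scripts to look and compute and a tool call to move; the robot and the scene stay as the last step left them, time stands still between calls to the robot, and variables do not carry over. Pictures are saved under pics/ and viewed, at most 14 in all, crops included, and the job is handed in when it is done.

Besides the shell and the picture viewer there is one more tool, called after ">>>" as name(argument=value, ...), one argument or row to a line, values as JSON. arm_command: Moves the arm, as the interface text tells. Its arguments: {"type":"object","properties":{"steps":{"type":"array"},"newtons":{"type":"number"}},"required":["steps"]}

```bash
ls; mkdir -p pics; python3 - <<'E'
from plant import robot, cams
import cv2
print(robot.get_state(), robot.pinch_z)
for n in("side","top"):
    im=cams.snapshot(n); cv2.imwrite(f"pics/{n}0.png",cv2.resize(im[:,:,::-1],(800,600),interpolation=cv2.INTER_CUBIC)); cv2.imwrite(f"{n}0_raw.png",im[:,:,::-1])
    m=cams.camera_model(n); print(n,m, -m["R"].T@m["t"])
E
```

```text
pics
{'time_s': 0.0, 'qpos': array([-1.47351954e+00,  5.28468020e-01,  1.43390035e+00, -1.68000946e-05,
        1.18137145e+00, -1.78496680e-01]), 'qd': array([-1.21727123e-04,  3.04245883e-04,  5.01626974e-04, -5.47582563e-05,
       -8.04033988e-04, -1.40946088e-03]), 'tau': array([-5.95218644e-04, -4.42348123e+01, -1.78023237e+01, -2.66084471e-04,
        8.42492067e-03, -7.87502074e-06]), 'tcp_pos': array([ 0.17013803, -0.60066128,  0.23033309]), 'tool_rot': array([-3.10964774e+00, -4.31527555e-01, -1.12470357e-04]), 'contact_force': array([0.77105373, 0.74664467, 0.46547551]), 'moment': array([ 0.00395475, -0.02001604,  0.0114062 ]), 'finger_force': 0.0, 'opening': 0.08553761884012917} -0.0187
side {'mtx': array([[400.70631591,   0.        , 280.62680725],
       [  0.        , 400.70631591, 205.15155774],
       [  0.        ,   0.        ,   1.        ]]), 'R': array([[ 0.93513251, -0.35427376,  0.00415892],
       [-0.25321615, -0.67650145, -0.69153985],
       [ 0.24780794,  0.64562829, -0.72232634]]), 't': array([-0.55139212,  0.21112618,  0.76310072])} [ 0.37998283 -0.545196    0.69950311]
top {'mtx': array([[513.29486509,   0.        , 294.49274416],
       [  0.        , 513.29486509, 202.29378536],
       [  0.        ,   0.        ,   1.        ]]), 'R': array([[ 0.00569554, -0.99992692,  0.01066372],
       [-0.989691  , -0.00716269, -0.14303991],
       [ 0.14310584, -0.00973909, -0.98965947]]), 't': array([-0.02081607,  0.61648354,  1.21152923])} [ 0.43686986 -0.00459968  1.28740511]
```

View pics/top0.png

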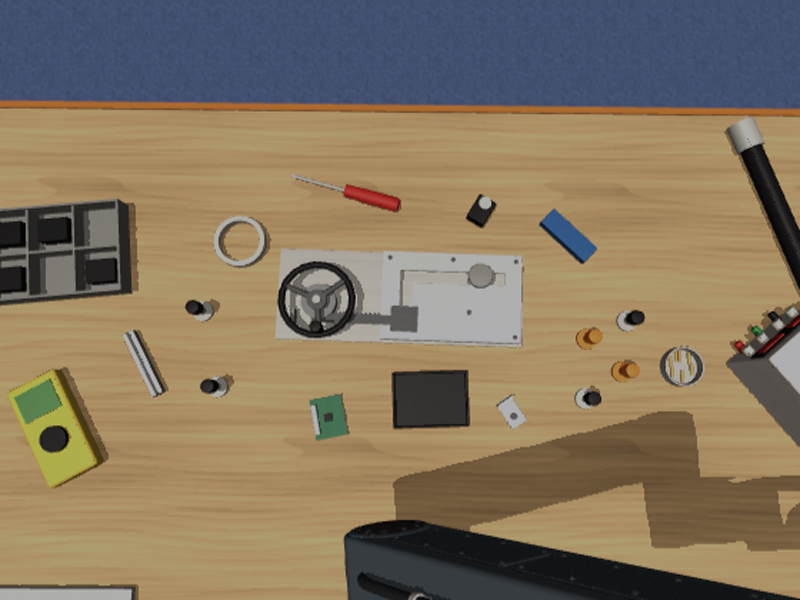

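View pics/side0.png

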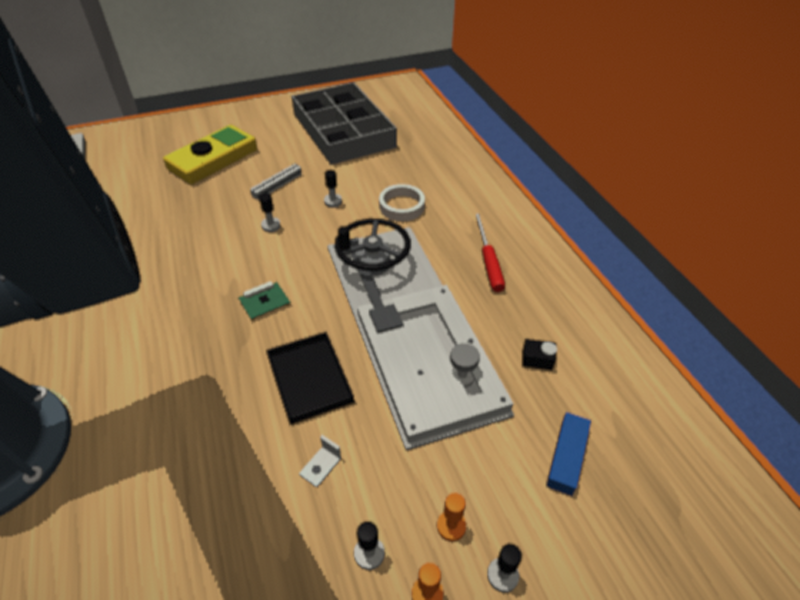

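The top view (800x600) shows the black weights at (193,308), (208,386), (637,318) and (594,398). The wheel is at (316,298), its crank at (316,327), the gate over the mouth at (404,318), the stop cap at (482,274) and the tray at (430,399). The side view shows the same things, with two orange decoys to leave alone.

```bash
cat > h.py <<'E'
import numpy as np, cv2
from plant import robot, cams
M={n:cams.camera_model(n) for n in("side","top")}
def P(n): m=M[n]; return m["mtx"]@np.c_[m["R"],m["t"]]
def proj(n,X):
    x=P(n)@np.r_[X,1]; return x[:2]/x[2]
def atz(n,uv,z):
    m=M[n]; d=m["R"].T@np.linalg.inv(m["mtx"])@np.r_[uv,1]; c=-m["R"].T@m["t"]
    return c+d*(z-c[2])/d[2]
def tri(us,ut):
    X=cv2.triangulatePoints(P("side"),P("top"),np.float64(us).reshape(2,1),np.float64(ut).reshape(2,1)).ravel()
    X=X[:3]/X[3]; return X, np.r_[proj("side",X)-us,proj("top",X)-ut]
def blob(mask,seed,r=12):
    n,l,s,c=cv2.connectedComponentsWithStats(mask.astype(np.uint8),connectivity=4)
    b=[i for i in range(1,n) if s[i,4]>8 and np.hypot(*(c[i]-seed))<r]
    if not b: return None
    i=min(b,key=lambda i:np.hypot(*(c[i]-seed))); return c[i],s[i,4]
def snap(tag):
    o={}
    for n in("side","top"):
        o[n]=cams.snapshot(n); cv2.imwrite(f"{n}{tag}_raw.png",o[n][:,:,::-1])
    return o
def dark(im,t=50): return im.max(2)<t
E
python3 - <<'E'
from h import *
S=cv2.imread("side0_raw.png");T=cv2.imread("top0_raw.png")
pts={"A":((331,181),(193,308)),"B":((266,204),(208,386)),"C":((510,558),(637,318)),"D":((367,536),(594,398)),"crank":((343,238),(316,327))}
for k,(s,t) in pts.items():
    bs=blob(dark(S),np.array(s)*.7);bt=blob(dark(T),np.array(t)*.7)
    print(k,bs,bt)
    if bs and bt:
        X,e=tri(bs[0],bt[0]); print("  ",X.round(4),e.round(1))
for k,s,t in [("mouthgate",(386,318),(404,318)),("stopcap",(464,356),(482,273)),("wheelhub",(373,241),(316,298))]:
    X,e=tri(np.array(s)*.7,np.array(t)*.7);print(k,X.round(4),e.round(1))
def crop(I,x0,y0,w,h,n): cv2.imwrite(n,cv2.resize(I[y0:y0+h,x0:x0+w],None,fx=4,fy=4,interpolation=cv2.INTER_CUBIC))
crop(T,180,160,195,150,"pics/ctop.png"); crop(S,180,145,190,150,"pics/cside.png")
E
```

```text
A (array([231.24657534, 125.35616438]), np.int32(73)) (array([135.93023256, 214.77906977]), np.int32(86))
   [0.5822 0.3659 0.0525] [-0.  0.  0. -0.]
B (array([189.0472973 , 137.05405405]), np.int32(148)) (array([146.53424658, 269.45205479]), np.int32(73))
   [0.4546 0.3292 0.0704] [-2.1  0.4  0.2 -1.4]
C (array([356.00803213, 391.34939759]), np.int32(249)) (array([444.17204301, 222.04301075]), np.int32(93))
   [ 0.57   -0.3806  0.051 ] [-0.2  0.   0.  -0.1]
D (array([257.09589041, 375.42009132]), np.int32(219)) (array([414.22352941, 278.22352941]), np.int32(85))
   [ 0.4344 -0.3037  0.0517] [ 0. -0. -0.  0.]
crank None None
mouthgate [0.5684 0.0114 0.0298] [-0.3  0.   0.  -0.2]
stopcap [ 0.6408 -0.12    0.0615] [ 1.2 -0.2 -0.2  0.6]
wheelhub [0.5985 0.16   0.0575] [-0.3  0.1  0.  -0.2]
```

View pics/ctop.png

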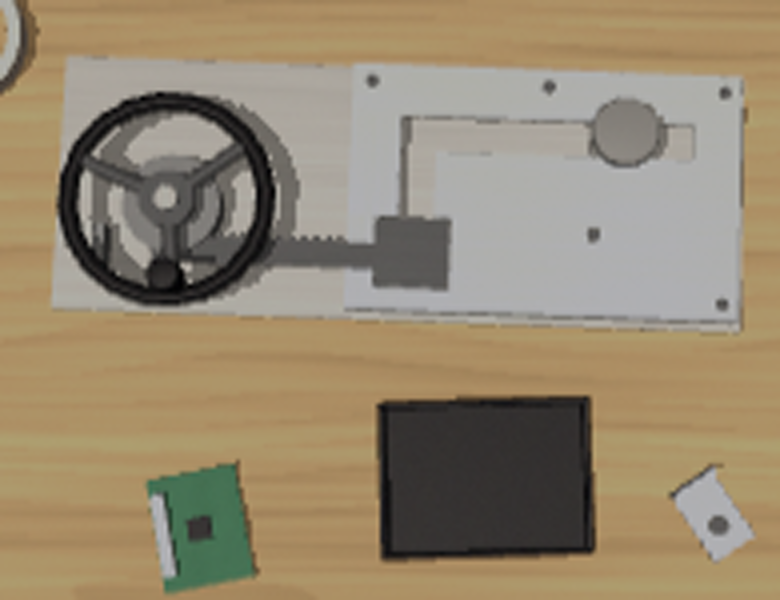

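View pics/cside.png

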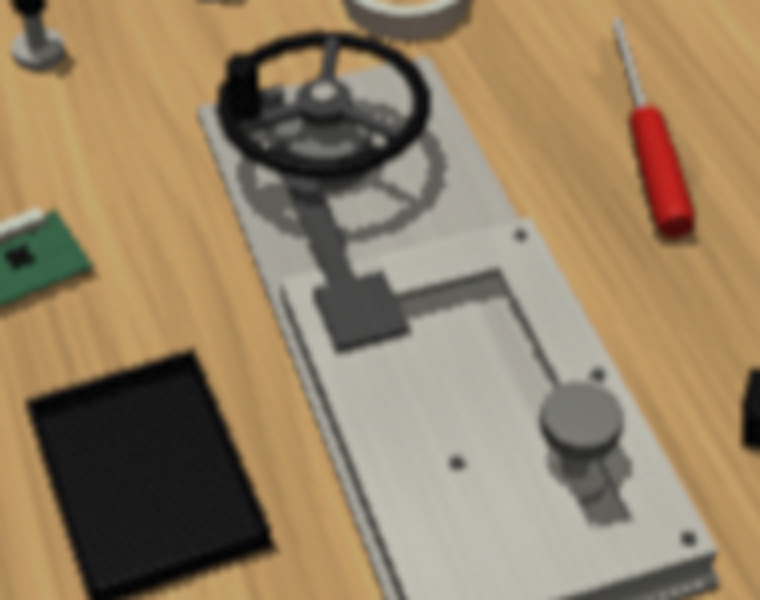

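Crops: the top view gives the plate corners at (743,76) and (738,320), the slot's outer corner at (403,117), the stop cap at (627,131), the crank top at (163,273) and the tray corners at (379,403), (590,398), (594,551) and (383,558). The side crop gives the crank at (242,85) and the cap top at (582,415).

```bash
python3 - <<'E'
from h import *
t=lambda x,y:np.array([180+(x+.5)/4-.5,160+(y+.5)/4-.5])
s=lambda x,y:np.array([180+(x+.5)/4-.5,145+(y+.5)/4-.5])
def a(n,uv,z,l): print(l,(atz(n,uv,z)*1e3).round(1))
for l,p in dict(plTR=(743,76),plBR=(740,320),plTL=(352,65),plBL=(345,310),slotcorner=(405,118),slotOutEnd=(693,125),slotInCorner=(437,154),slotInEnd=(590,159)).items(): a("top",t(*p),.029,l)
for l,p in dict(slotcorner=(500,271),slotInCorner=(485,297)).items(): a("side",s(*p),.029,l)
for l,p in dict(screwTL=((372,81),(520,235)),screwTM=((549,87),(598,374)),screwTR=((725,93),(688,538)),screwM=((593,235),(457,462)),capTop=((627,129),(583,410)),hub=((166,196),(323,92)),crankTop=((162,270),(242,64))).items():
    X,e=tri(s(*p[1]),t(*p[0]));print(l,(X*1e3).round(1),e.round(1))
for p in [(379,403),(590,398),(594,551),(383,558)]: a("top",t(*p),.018,"tray top")
for p in [(375,216),(450,219),(447,290),(372,286)]: a("top",t(*p),.035,"gate")
for p in [(65,57),(52,305)]: a("top",t(*p),.008,"base")
# wheel rim ellipse: extremes in top
for p in [(58,196),(275,196),(168,92),(168,304)]: a("top",t(*p),.058,"rim")
E
```

```text
plTR [ 679.8 -193.7   29. ]
plBR [ 527.5 -189.7   29. ]
plTL [684.9  50.4  29. ]
plBL [532.   52.7  29. ]
slotcorner [651.7  17.1  29. ]
slotOutEnd [ 648.6 -162.1   29. ]
slotInCorner [629.2  -3.   29. ]
slotInEnd [626.7 -97.9  29. ]
slotcorner [653.1  13.6  29. ]
slotInCorner [637.5  -1.7  29. ]
screwTL [675.6  37.8  26.8] [-0.2  0.   0.  -0.1]
screwTM [672.8 -72.7  27.2] [-0.4  0.1  0.1 -0.2]
screwTR [ 669.6 -182.6   27.4] [-0.3  0.   0.1 -0.1]
screwM [580.  -99.8  27.2] [-0.4  0.1  0.  -0.2]
capTop [ 639.9 -117.7   65.1] [-0.1  0.   0.  -0.1]
hub [597.5 159.7  61.6] [-0.  0.  0. -0.]
crankTop [548.7 155.7 101.2] [ 0.3 -0.  -0.   0.2]
tray top [475.8  31.5  18. ]
tray top [479.7 -98.2  18. ]
tray top [ 387.1 -100.3   18. ]
tray top [382.2  28.   18. ]
gate [589.5  34.8  35. ]
gate [587.9 -11.3  35. ]
gate [544.2  -9.7  35. ]
gate [546.4  36.1  35. ]
base [692.8 233.1   8. ]
base [535.6 236.    8. ]
rim [597.5 225.2  58. ]
rim [598.4  94.5  58. ]
rim [661.7 160.6  58. ]
rim [532.8 157.3  58. ]
```

>>> arm_command(
  steps=[0,0,-0.91,0,0,0,1,0,0,-0.91,0,0,0,1,0,0,-0.91,0,0,0,1,0,0,-0.91,0,0,0,1,0,0,-0.91,0,0,0,1,0,0,-0.91,0,0,0,1,0,0,-0.91,0,0,0,1,0,0,-0.91,0,0,0,1],
  newtons=20,
)

```text
time_s: 1.1
tcp_pos: [0.1702, -0.6009, 0.2307]
tool_rot: [-2.242, -2.199, -0.001]
contact_force: [-0.2, -0.8, -0.1]
opening: 0.0855
finger_force: 0.0
```

>>> arm_command(
  steps=[0,0,0,0.7,0.33,0,1,0,0,0,0.7,0.33,0,1,0,0,0,0.7,0.33,0,1,0,0,0,0.7,0.33,0,1,0,0,0,0.7,0.33,0,1,0,0,0,0.7,0.33,0,1,0,0,0,0.7,0.33,0,1,0,0,0,0.7,0.33,0,1,0,0,0,0.7,0.33,0,1,0,0,0,0.7,0.33,0,1,0,0,0,0.7,0.33,0,1,0,0,0,0.7,0.33,0,1],
)

```text
time_s: 2.6
tcp_pos: [0.4205, -0.1018, 0.2312]
tool_rot: [-2.249, -2.194, 0.0]
contact_force: [-0.3, -0.8, 0.1]
opening: 0.0856
finger_force: 0.0
```

>>> arm_command(
  steps=[0,0,0,0.7,0.33,0,1,0,0,0,0.7,0.33,0,1,0,0,0,0.7,0.33,0,1,0,0,0,0.7,0.33,0,1,0,0,0,0.7,0.33,0,1,0,0,0,0.7,0.33,0,1,0,0,0,0.1,0.0,0,0.6,0,0,0,0,0,0,0.6],
)

```text
time_s: 3.6
tcp_pos: [0.5441, 0.1517, 0.2307]
tool_rot: [-2.247, -2.195, 0.003]
contact_force: [-0.4, -0.1, -1.0]
opening: 0.0523
finger_force: 0.0
```

```bash
cat >> h.py <<'E'
from scipy.spatial.transform import Rotation as Ro
def d(*xyz):
    s=robot.get_state(); R=Ro.from_rotvec(s["tool_rot"]).as_matrix()
    print("t",round(s["time_s"],2),"units tool xyz",(R.T@(np.array(xyz)/1e3-s["tcp_pos"])/.06).round(2),"tcp",(s["tcp_pos"]*1e3).round(1),"yaw",np.arctan2(R[1,0],R[0,0]).round(3),"tilt",np.arccos(-R[2,2]).round(3),"F",s["contact_force"].round(1))
E
python3 -c "
from h import *
d(548.5,155.8,71)"
```

```text
t 3.6 units tool xyz [0.07 0.08 2.66] tcp [544.1 151.7 230.7] yaw 1.548 tilt 0.002 F [-0.4 -0.1 -1. ]
```

>>> arm_command(
  steps=[0,0,0,0.07,0.08,0,0.6,0,0,0,0,0,0.6,0.6,0,0,0,0,0,0.6,0.6,0,0,0,0,0,0.6,0.6,0,0,0,0,0,0.6,0.6,0,0,0,0,0,0.25,0.6,0,0,0,0,0,0,0,0,0,0,0,0,0,0,0,0,0,0,0,0,0,0,0,0,0,0,0,0,0,0,0,0,0,0,0],
  newtons=30,
)

```text
time_s: 4.97
tcp_pos: [0.5477, 0.1555, 0.0732]
tool_rot: [-2.246, -2.193, 0.006]
contact_force: [-5.6, -1.1, 1.4]
opening: 0.0189
finger_force: 29.7
```

```bash
python3 - <<'E'
from h import *
d(548.5,155.8,71)
c=np.array([597.7,159.6]); th0=np.arctan2(155.8-159.6,548.5-597.7)
a=th0+np.radians(np.arange(0,361,15)); p=c[:,None]+50*np.array([np.cos(a),np.sin(a)])
R=Ro.from_rotvec(robot.get_state()["tool_rot"]).as_matrix()[:2,:2]
print((R.T@np.diff(p)/60).T.round(2).tolist())
E
```

```text
t 4.97 units tool xyz [0.01 0.01 0.04] tcp [547.7 155.5  73.2] yaw 1.547 tilt 0.004 F [-5.6 -1.1  1.4]
[[-0.21, 0.05], [-0.19, 0.1], [-0.16, 0.15], [-0.11, 0.19], [-0.06, 0.21], [-0.01, 0.22], [0.05, 0.21], [0.1, 0.19], [0.15, 0.16], [0.19, 0.11], [0.21, 0.06], [0.22, 0.01], [0.21, -0.05], [0.19, -0.1], [0.16, -0.15], [0.11, -0.19], [0.06, -0.21], [0.01, -0.22], [-0.05, -0.21], [-0.1, -0.19], [-0.15, -0.16], [-0.19, -0.11], [-0.21, -0.06], [-0.22, -0.01]]
```

>>> arm_command(
  steps=[0,0,0,-0.21,0.05,0,0,0,0,0,-0.19,0.1,0,0,0,0,0,-0.16,0.15,0,0,0,0,0,-0.11,0.19,0,0,0,0,0,-0.06,0.21,0,0,0,0,0,-0.01,0.22,0,0,0,0,0,0,0,0,0,0,0,0,0,0,0,0],
)

```text
time_s: 5.98
tcp_pos: [0.6071, 0.1119, 0.0731]
tool_rot: [2.247, 2.192, 0.009]
contact_force: [-1.3, 5.3, 4.0]
opening: 0.0194
finger_force: 30.0
```

```bash
python3 -c "
from h import *
d(597.7+3.9,159.6-49.9,71)"
```

```text
t 5.97 units tool xyz [-0.04 -0.09  0.04] tcp [607.1 111.9  73.1] yaw 1.546 tilt 0.006 F [-1.3  5.3  4. ]
```

```bash
cat >> h.py <<'E'
def arc(c,deg0,deg1,step=15,r=50):
    """chords along the crank circle, from the measured position"""
    s=robot.get_state(); R=Ro.from_rotvec(s["tool_rot"]).as_matrix()[:2,:2]
    n=max(1,int(abs(deg1-deg0)/step+.5)); a=np.radians(np.linspace(deg0,deg1,n+1)[1:])
    p=np.c_[s["tcp_pos"][:2]*1e3,np.array(c)[:,None]+r*np.array([np.cos(a),np.sin(a)])]
    print((R.T@np.diff(p)/60).T.round(2).tolist())
def ang(c):
    v=robot.get_state()["tcp_pos"][:2]*1e3-np.array(c); print("ang",np.degrees(np.arctan2(v[1],v[0])).round(1),"r",np.hypot(*v).round(1))
E
python3 -c "
from h import *
ang((597,160.5)); arc((597,160.5),-78.3,102)"
```

```text
ang -78.3 r 49.7
[[0.07, 0.21], [0.13, 0.18], [0.17, 0.14], [0.2, 0.09], [0.22, 0.04], [0.22, -0.02], [0.2, -0.08], [0.18, -0.13], [0.14, -0.17], [0.09, -0.2], [0.03, -0.22], [-0.02, -0.22]]
```

>>> arm_command(
  steps=[0,0,0,0.07,0.21,0,0,0,0,0,0.13,0.18,0,0,0,0,0,0.17,0.14,0,0,0,0,0,0.2,0.09,0,0,0,0,0,0.22,0.04,0,0,0,0,0,0.22,-0.02,0,0,0,0,0,0.2,-0.08,0,0,0,0,0,0.18,-0.13,0,0,0,0,0,0.14,-0.17,0,0,0,0,0,0.09,-0.2,0,0,0,0,0,0.03,-0.22,0,0,0,0,0,0,0,0,0],
)

```text
time_s: 7.48
tcp_pos: [0.5945, 0.2109, 0.0731]
tool_rot: [-2.246, -2.193, 0.001]
contact_force: [-1.5, 3.6, 8.6]
opening: 0.0188
finger_force: 30.5
```

```bash
python3 -c "
from h import *
d(0,0,0);ang((597,160.5)); arc((597,160.5),86,182)"
```

```text
t 7.47 units tool xyz [-3.75 -9.82  1.24] tcp [594.5 210.9  73.1] yaw 1.547 tilt 0.003 F [-1.5  3.6  8.6]
ang 92.8 r 50.5
[[-0.03, -0.13], [-0.08, -0.22], [-0.14, -0.18], [-0.19, -0.14], [-0.22, -0.08], [-0.23, -0.02]]
```

>>> arm_command(
  steps=[0,0,0,-0.06,-0.22,0,0,0,0,0,-0.11,-0.19,0,0,0,0,0,-0.15,-0.16,0,0,0,0,0,-0.19,-0.11,0,0,0,0,0,-0.21,-0.07,0,0,0,0,0,-0.11,-0.01,0,0,0,0,0,0,0,0,0],
)

```text
time_s: 8.35
tcp_pos: [0.5474, 0.1623, 0.0731]
tool_rot: [-2.247, -2.189, 0.001]
contact_force: [-3.4, 4.6, 10.0]
opening: 0.0191
finger_force: 30.7
```

```bash
python3 -c "
from h import *
d(0,0,0);ang((597,160.5)); arc((597,160.5),86,182)"
```

```text
t 8.35 units tool xyz [-2.94 -9.05  1.25] tcp [547.4 162.3  73.1] yaw 1.545 tilt 0.005 F [-3.4  4.6 10. ]
ang 177.9 r 49.6
[[0.8, 0.63], [-0.08, -0.22], [-0.14, -0.18], [-0.19, -0.14], [-0.22, -0.08], [-0.23, -0.02]]
```

>>> arm_command(
  steps=[0,0,0,-0.07,0,0,0,0,0,0,0,0,0,0,0,0,0,0,0,0,0],
)

```text
time_s: 8.72
tcp_pos: [0.5474, 0.162, 0.0731]
tool_rot: [-2.246, -2.186, -0.006]
contact_force: [-2.2, 17.6, 9.6]
opening: 0.0191
finger_force: 30.6
```

>>> arm_command(
  steps=[0,0,0,0,0,0,0.5,0,0,0,0,0,0,0.5,0,0,0,0,0,-0.5,0.5,0,0,0,0,0,-0.6,0.5,0,0,0,0,0,-0.6,0.5,0,0,0,-0.8,0,0,0.5,0,0,0,-0.8,0,0,0.5,0,0,0,-0.8,0,0,0.5,0,0,0,-0.8,-0.3,0,0.5],
)

```text
time_s: 9.85
tcp_pos: [0.5273, -0.0373, 0.1738]
tool_rot: [2.249, 2.193, -0.001]
contact_force: [0.4, -0.2, 1.5]
opening: 0.0424
finger_force: 0.0
```

```bash
python3 - <<'E'
from h import *
o=snap("1"); d(639,-118,67)
T=o["top"][:,:,::-1]; cv2.imwrite("pics/t1.png",cv2.resize(T[160:310,180:375],None,fx=4,fy=4,interpolation=cv2.INTER_CUBIC))
E
```

```text
t 9.95 units tool xyz [-1.25  1.95  1.77] tcp [524.8 -39.2 173.4] yaw 1.54 tilt 0.004 F [ 0.1  0.9 -0.6]
```

View pics/t1.png

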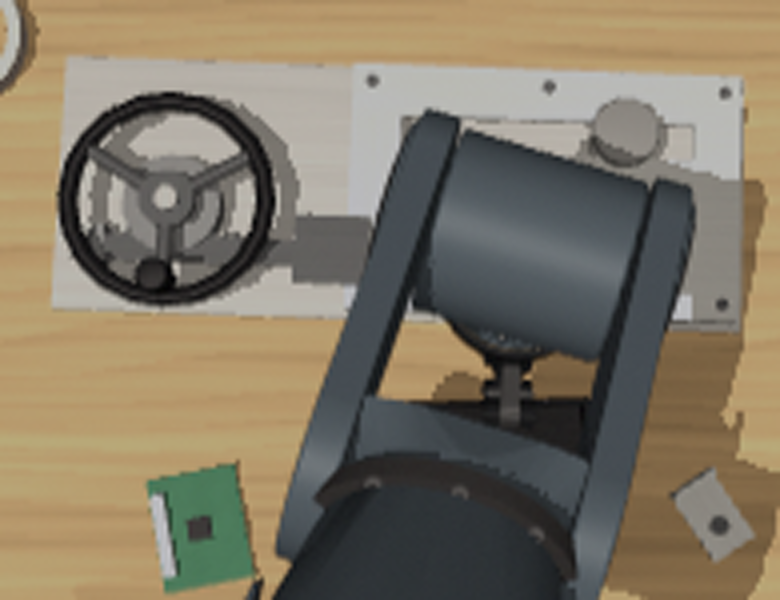

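The gate has moved left from x≈411 to x≈332 px, about 50 mm, and hit its end stop at 17.6 N, so it is fully open. Next is the stop.

>>> arm_command(
  steps=[0,0,0,-0.42,0.65,0,0.8,0,0,0,-0.42,0.65,0,0.8,0,0,0,-0.41,0.65,0,0.8,0,0,0,0,0,0.6,0.8,0,0,0,0,0,0.6,0.8,0,0,0,0,0,0.4,0.8,0,0,0,0,0,0,0.8],
  newtons=40,
)

```text
time_s: 10.82
tcp_pos: [0.64, -0.1117, 0.0753]
tool_rot: [-2.244, -2.19, 0.005]
contact_force: [0.6, 0.2, 0.3]
opening: 0.0681
finger_force: 0.0
```

```bash
python3 -c "
from h import *
d(639,-118,37)"
```

```text
t 10.82 units tool xyz [-0.11 -0.01  0.64] tcp [ 640.  -111.7   75.3] yaw 1.546 tilt 0.007 F [0.6 0.2 0.3]
```

>>> arm_command(
  steps=[0,0,0,-0.11,-0.01,0,0.8,0,0,0,0,0,0.32,0.8,0,0,0,0,0,0.32,0.8,0,0,0,0,0,0,0,0,0,0,0,0,0,0,0,0,0,0,0,0,0,0,0,0,0,0,0,0,0,0,0,0,0,0,0],
)

```text
time_s: 11.82
tcp_pos: [0.6419, -0.1195, 0.0402]
tool_rot: [2.248, 2.194, 0.0]
contact_force: [-0.3, 0.6, -0.3]
opening: 0.0407
finger_force: 40.4
```

```bash
python3 -c "
from h import *
d(639,-118,37)"
```

```text
t 11.82 units tool xyz [ 0.02 -0.05  0.05] tcp [ 641.9 -119.5   40.2] yaw 1.547 tilt 0.001 F [-0.3  0.6 -0.3]
```

>>> arm_command(
  steps=[0,0,0,0,0,-0.03,0,0,0,0,0.3,0,0,0,0,0,0,0.4,0,0,0,0,0,0,0.4,0,0,0,0,0,0,0,0,0,0],
)

```text
time_s: 12.45
tcp_pos: [0.6428, -0.0499, 0.0416]
tool_rot: [-2.243, -2.198, 0.001]
contact_force: [0.1, -1.1, -1.2]
opening: 0.0405
finger_force: 40.5
```

```bash
python3 -c "
from h import *
d(641,8.5,42)"
```

```text
t 12.45 units tool xyz [ 0.97 -0.05 -0.01] tcp [642.8 -49.9  41.6] yaw 1.551 tilt 0.001 F [ 0.1 -1.1 -1.2]
```

>>> arm_command(
  steps=[0,0,0,0.45,0,0,0,0,0,0,0.4,0,0,0,0,0,0,0.12,0,0,0,0,0,0,0.09,0,0,0,0,0,0,0,0,0,0,0,0,0,0,0,0,0],
)

```text
time_s: 13.2
tcp_pos: [0.645, 0.0093, 0.0417]
tool_rot: [2.249, 2.193, 0.0]
contact_force: [-0.0, 0.0, -1.4]
opening: 0.0406
finger_force: 40.5
```

```bash
python3 -c "
from h import *
d(641,8.5,42)"
```

```text
t 13.2 units tool xyz [-0.02 -0.07 -0.  ] tcp [645.    9.3  41.7] yaw 1.546 tilt 0.0 F [-0.   0.  -1.4]
```

>>> arm_command(
  steps=[0,0,0,0.1,0,0,0,0,0,0,0.03,0,0,0,0,0,0,0,0,0,0,0,0,0,0,0,0,0],
)

```text
time_s: 13.7
tcp_pos: [0.6452, 0.0151, 0.0421]
tool_rot: [2.246, 2.193, -0.004]
contact_force: [-0.6, -6.8, 1.1]
opening: 0.0405
finger_force: 40.6
```

>>> arm_command(
  steps=[0,0,0,-0.05,-0.1,0,0,0,0,0,0,0,0,0],
)

```text
time_s: 13.95
tcp_pos: [0.6386, 0.0142, 0.0419]
tool_rot: [2.249, 2.194, -0.001]
contact_force: [-0.4, -3.2, 0.1]
opening: 0.0407
finger_force: 40.7
```

>>> arm_command(
  steps=[0,0,0,-0.05,-0.1,0,0,0,0,0,0,-0.3,0,0,0,0,0,0,-0.4,0,0,0,0,0,0,-0.3,0,0,0,0,0,0,0,0,0,0,0,0,0,0,0,0],
)

```text
time_s: 14.7
tcp_pos: [0.574, 0.0137, 0.0419]
tool_rot: [2.248, 2.193, 0.002]
contact_force: [0.2, 0.7, -0.9]
opening: 0.0407
finger_force: 40.8
```

```bash
python3 -c "
from h import *
d(568,13,42)"
```

```text
t 14.7 units tool xyz [-0.01 -0.1  -0.  ] tcp [574.   13.7  41.9] yaw 1.546 tilt 0.002 F [ 0.2  0.7 -0.9]
```

>>> arm_command(
  steps=[0,0,0,0,-0.12,0,0,0,0,0,0,-0.06,0,0,0,0,0,0,0,0,0,0,0,0,0,0,0,0],
)

```text
time_s: 15.2
tcp_pos: [0.5646, 0.0135, 0.042]
tool_rot: [2.246, 2.191, 0.005]
contact_force: [4.9, 0.8, -3.8]
opening: 0.0407
finger_force: 41.2
```

>>> arm_command(
  steps=[0,0,0,0,0.07,0,0,0,0,0,0,0,-0.3,0,0,0,0,0,0,-0.5,0,0,0,0,0,0,-0.5,0,0,0,0,0,0,-0.1,0,0,0,0,0,0,0,0],
)

```text
time_s: 15.95
tcp_pos: [0.5656, 0.0139, 0.1261]
tool_rot: [-2.248, -2.194, 0.001]
contact_force: [-0.2, -0.5, -0.6]
opening: 0.0408
finger_force: 41.6
```

```bash
python3 -c "
from h import *
d(431,-35,39)"
```

```text
t 15.95 units tool xyz [-0.87 -2.22  1.45] tcp [565.6  13.9 126.1] yaw 1.546 tilt 0.001 F [-0.2 -0.5 -0.6]
```

>>> arm_command(
  steps=[0,0,0,-0.22,-0.56,0,0,0,0,0,-0.22,-0.56,0,0,0,0,0,-0.22,-0.56,0,0,0,0,0,-0.21,-0.54,0,0,0,0,0,0,0,0,0,0,0,0,0,0,0.45,0,0,0,0,0,0,0.45,0,0,0,0,0,0,0.35,0,0,0,0,0,0,0,0],
)

```text
time_s: 17.08
tcp_pos: [0.4316, -0.0348, 0.049]
tool_rot: [-2.246, -2.192, 0.002]
contact_force: [-0.1, 0.9, -1.0]
opening: 0.0407
finger_force: 41.6
```

```bash
python3 -c "
from h import *
d(431,-35,38)"
```

```text
t 17.07 units tool xyz [-0.   -0.01  0.18] tcp [431.6 -34.8  49. ] yaw 1.547 tilt 0.004 F [-0.1  0.9 -1. ]
```

>>> arm_command(
  steps=[0,0,0,0,0,0.13,0,0,0,0,0,0,0.07,0,0,0,0,0,0,0,0,0,0,0,0,0,0,0.8,0,0,0,0,0,0,0.8,0,0,0,0,0,0,0.8,0,0,0,0,0,-0.3,0.8,0,0,0,0,0,-0.6,0.8,0,0,0,0,0,-0.6,0.8,0,0,0,0,0,0,0.8],
)

```text
time_s: 18.32
tcp_pos: [0.4335, -0.0356, 0.1309]
tool_rot: [2.244, 2.191, 0.004]
contact_force: [-0.4, 0.8, -0.3]
opening: 0.0683
finger_force: 0.0
```

>>> arm_command(
  steps=[0,0,0,-0.7,0,0,0.8,0,0,0,-0.8,0,0,0.6,0,0,0,-0.8,0,0,0.6,0,0,0,0,0,0,0.6],
)

```text
time_s: 18.82
tcp_pos: [0.429, -0.1764, 0.1279]
tool_rot: [2.253, 2.188, -0.0]
contact_force: [0.0, -0.4, 0.0]
opening: 0.0506
finger_force: 0.0
```

```bash
cat >> h.py <<'E'
def weights(o,seeds):
    for k,X in seeds.items():
        X=np.array(X)/1e3; bs,bt=[blob(dark(o[n]),proj(n,X),14) for n in("side","top")]
        r=tri(bs[0],bt[0]) if bs and bt else None
        print(k,(bs and bs[1]),(bt and bt[1]),*( [(r[0]*1e3).round(1),r[1].round(1)] if r else [None]), (atz("top",bt[0],.054)*1e3).round(1) if bt else None)
SE=dict(A=(582,366,54),B=(452,331,54),C=(570,-381,54),D=(434,-304,54))
E
python3 - <<'E'
from h import *
o=snap("2"); weights(o,SE); d(434,-304,40)
T=o["top"][:,:,::-1]; cv2.imwrite("pics/t2.png",cv2.resize(T[160:310,180:375],None,fx=4,fy=4,interpolation=cv2.INTER_CUBIC))
E
```

```text
A None 73 None [582.6 365.2  54. ]
B None None None None
C 233 87 [ 570.2 -380.6   50.8] [-0.1  0.   0.  -0. ] [ 569.8 -379.6   54. ]
D 193 None None None
t 18.93 units tool xyz [-2.19  0.17  1.46] tcp [ 427.5 -172.6  127.7] yaw 1.545 tilt 0.003 F [ 0.3  0.2 -0.3]
```

View pics/t2.png

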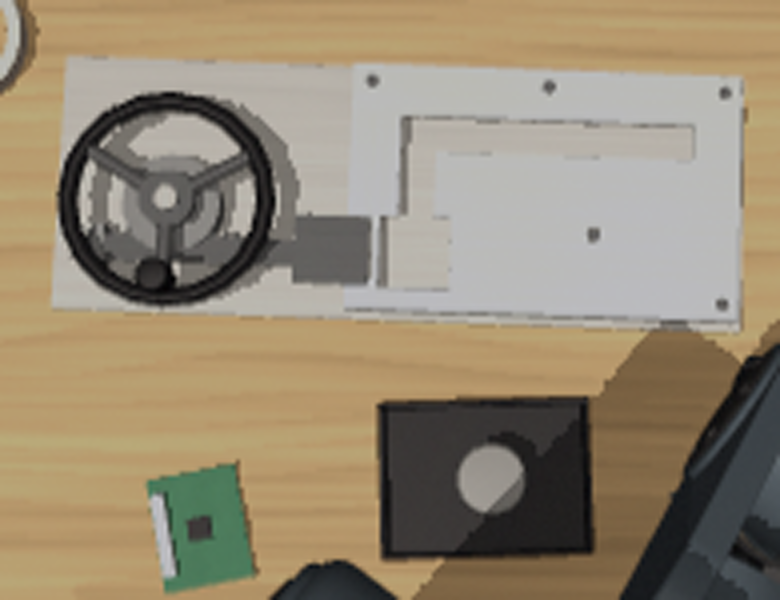

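The stop stands in the tray with its cap at (491,478), and the mouth is open at x 375–450, y 216–290.

```bash
python3 - <<'E'
from h import *
t=lambda x,y:np.array([180+(x+.5)/4-.5,160+(y+.5)/4-.5])
print("cap",atz("top",t(491,478.5),.062)*1e3)
for p in [(375,216),(450,219),(450,290),(373,287)]: print("mouth",(atz("top",t(*p),.029)*1e3).round(1))
S=cv2.imread("side0_raw.png")[:,:,::-1];T=cv2.imread("top0_raw.png")[:,:,::-1]
for th in (50,70,90):
  for k,X in SE.items():
    X=np.array(X)/1e3; bs,bt=blob(dark(S,th),proj("side",X),14),blob(dark(T,th),proj("top",X),14)
    if bs and bt: r=tri(bs[0],bt[0]); print(th,k,bs[1],bt[1],(r[0]*1e3).round(1),r[1].round(1))
E
```

```text
cap [430.58241131 -36.31908168  62.        ]
mouth [590.2  35.   29. ]
mouth [588.7 -11.3  29. ]
mouth [544.8 -11.6  29. ]
mouth [546.3  35.7  29. ]
50 A 73 86 [582.2 365.9  52.5] [-0.  0.  0. -0.]
50 B 148 73 [454.6 329.2  70.4] [-2.1  0.4  0.2 -1.4]
50 C 249 93 [ 570.  -380.6   51. ] [-0.2  0.   0.  -0.1]
50 D 219 85 [ 434.4 -303.7   51.7] [ 0. -0. -0.  0.]
70 A 97 103 [582.7 367.3  46.1] [ 0.1 -0.  -0.   0.1]
70 B 229 99 [455.1 328.9  71.3] [-3.   0.5  0.2 -2.1]
70 C 280 105 [ 570.1 -380.8   48.6] [-0.2  0.   0.  -0.1]
70 D 254 97 [ 434.5 -304.1   49.2] [ 0.2 -0.  -0.   0.1]
90 A 120 110 [582.9 367.7  42.3] [ 0. -0. -0.  0.]
90 B 288 110 [455.6 328.   72.4] [-3.3  0.6  0.3 -2.3]
90 C 317 110 [ 570.  -381.    46.6] [-0.2  0.   0.  -0.1]
90 D 288 105 [ 434.  -304.2   48.4] [-0.1  0.   0.  -0. ]
```

>>> arm_command(
  steps=[0,0,0,-0.73,0.06,0,0.6,0,0,0,-0.73,0.06,0,0.6,0,0,0,-0.73,0.06,0,0.6,0,0,0,0,0,0,0.6,0,0,0,0,0,0.4,0.6,0,0,0,0,0,0,0.6],
)

```text
time_s: 19.68
tcp_pos: [0.4346, -0.3011, 0.103]
tool_rot: [-2.241, -2.191, -0.001]
contact_force: [0.6, -0.1, 0.0]
opening: 0.0513
finger_force: 0.0
```

```bash
python3 -c "
from h import *
d(434.4,-304,38)"
```

```text
t 19.68 units tool xyz [-0.05  0.    1.08] tcp [ 434.6 -301.1  103. ] yaw 1.548 tilt 0.007 F [ 0.6 -0.1  0. ]
```

>>> arm_command(
  steps=[0,0,0,-0.05,0,0.4,0.6,0,0,0,0,0,0.4,0.6,0,0,0,0,0,0.28,0.6,0,0,0,0,0,0,0.6,0,0,0,0,0,0,0,0,0,0,0,0,0,0,0,0,0,0,0,0,0,0,0,0,0,0,0,0,0,0,0,0,0,0,0,0,0,0,0,0,-0.2,0,0,0,0,0,0,-0.55,0,0,0,0,0,0,-0.5,0],
)

```text
time_s: 21.18
tcp_pos: [0.4357, -0.3075, 0.1158]
tool_rot: [-2.248, -2.194, 0.0]
contact_force: [0.3, -0.4, -2.1]
opening: 0.0227
finger_force: 39.4
```

```bash
python3 -c "
from h import *
d(568.5,12,113)"
```

```text
t 21.18 units tool xyz [5.38 2.08 0.05] tcp [ 435.7 -307.5  115.8] yaw 1.546 tilt 0.001 F [ 0.3 -0.4 -2.1]
```

>>> arm_command(
  steps=[0,0,0,0.66,0.26,0,0,0,0,0,0.66,0.26,0,0,0,0,0,0.66,0.26,0,0,0,0,0,0.66,0.26,0,0,0,0,0,0.66,0.26,0,0,0,0,0,0.66,0.26,0,0,0,0,0,0.66,0.26,0,0,0,0,0,0.66,0.26,0,0,0,0,0,0,0,0,0,0,0,0,0,0,0,0],
)

```text
time_s: 22.42
tcp_pos: [0.568, 0.0058, 0.1149]
tool_rot: [-2.247, -2.195, 0.001]
contact_force: [-0.2, -0.8, -1.3]
opening: 0.0229
finger_force: 39.6
```

```bash
python3 -c "
from h import *
d(568.7,9.2,49)"
```

```text
t 22.43 units tool xyz [0.06 0.01 1.1 ] tcp [568.    5.8 114.9] yaw 1.547 tilt 0.001 F [-0.2 -0.8 -1.3]
```

>>> arm_command(
  steps=[0,0,0,0.06,0.01,0,0,0,0,0,0,0,0.3,0,0,0,0,0,0,0.4,0,0,0,0,0,0,0.2,0,0,0,0,0,0,0.1,0,0,0,0,0,0,0,0],
)

```text
time_s: 23.18
tcp_pos: [0.5692, 0.0092, 0.0549]
tool_rot: [-2.249, -2.193, 0.0]
contact_force: [-0.6, 1.2, -2.9]
opening: 0.0232
finger_force: 39.6
```

```bash
python3 -c "
from h import *
d(568.7,9.2,51)"
```

```text
t 23.18 units tool xyz [-0.   -0.01  0.06] tcp [569.2   9.2  54.9] yaw 1.546 tilt 0.0 F [-0.6  1.2 -2.9]
```

>>> arm_command(
  steps=[0,0,0,0,0,0.05,0,0,0,0,0,0,0.05,0,0,0,0,0,0,0,0,0,0,0,0,0,0,0],
)

```text
time_s: 23.68
tcp_pos: [0.5694, 0.0095, 0.049]
tool_rot: [2.248, 2.194, 0.0]
contact_force: [-1.0, 0.4, -2.2]
opening: 0.0229
finger_force: 39.6
```

>>> arm_command(
  steps=[0,0,0,0,0,0.05,0,0,0,0,0,0,0,0,0,0,0,0,0,0,0],
)

```text
time_s: 24.05
tcp_pos: [0.5694, 0.0095, 0.0485]
tool_rot: [2.247, 2.194, 0.001]
contact_force: [-4.1, 0.8, 14.9]
opening: 0.0225
finger_force: 41.2
```

>>> arm_command(
  steps=[0,0,0,0,0,-0.08,0,0,0,0,0,0.2,0,0,0,0,0,0,0.3,0,0,0,0,0,0,0.35,0,0,0,0,0,0,0.3,0,0,0,0,0,0,0.05,0,0,0,0,0,0,0,0,0,0,0,0,0,0,0,0],
)

```text
time_s: 25.05
tcp_pos: [0.6404, 0.0077, 0.0504]
tool_rot: [-2.248, -2.194, 0.001]
contact_force: [0.4, -1.2, -1.7]
opening: 0.0229
finger_force: 39.5
```

```bash
python3 -c "
from h import *
d(643.5,7.5,51)"
```

```text
t 25.05 units tool xyz [-0.    0.05 -0.01] tcp [640.4   7.7  50.4] yaw 1.546 tilt 0.001 F [ 0.4 -1.2 -1.7]
```

>>> arm_command(
  steps=[0,0,0,0,0.05,0,0,0,0,0,-0.2,0,0,0,0,0,0,-0.4,0,0,0,0,0,0,-0.5,0,0,0,0,0,0,-0.5,0,0,0,0,0,0,-0.5,0,0,0,0,0,0,-0.4,0,0,0,0,0,0,0,0,0,0,0,0,0,0,0,0,0],
)

```text
time_s: 26.18
tcp_pos: [0.6402, -0.1421, 0.0506]
tool_rot: [-2.248, -2.193, -0.0]
contact_force: [-0.1, -0.9, -1.1]
opening: 0.0228
finger_force: 39.5
```

```bash
python3 -c "
from h import *
d(639.5,-152.5,51)"
```

```text
t 26.18 units tool xyz [-0.17 -0.01 -0.01] tcp [ 640.2 -142.1   50.6] yaw 1.546 tilt 0.001 F [-0.1 -0.9 -1.1]
```

>>> arm_command(
  steps=[0,0,0,-0.15,0,0,0,0,0,0,-0.06,0,0,0,0,0,0,0,0,0,0,0,0,0,0,0,0,0],
)

```text
time_s: 26.68
tcp_pos: [0.6402, -0.1546, 0.0507]
tool_rot: [-2.248, -2.194, -0.0]
contact_force: [-0.5, 0.7, -1.8]
opening: 0.0228
finger_force: 39.5
```

>>> arm_command(
  steps=[0,0,0,0,0,0.03,0,0,0,0,0,0,0,0],
)

```text
time_s: 26.92
tcp_pos: [0.6403, -0.1547, 0.0488]
tool_rot: [-2.248, -2.194, 0.0]
contact_force: [0.2, -0.3, -1.5]
opening: 0.0228
finger_force: 39.5
```

>>> arm_command(
  steps=[0,0,0,0,0,0,0.55,0,0,0,0,0,0,0.55,0,0,0,0,0,0,0.55,0,0,0,0,0,-0.3,0.55,0,0,0,0,0,-0.6,0.55,0,0,0,0,0,-0.6,0.55,0,0,0,0,0,0,0.55],
)

```text
time_s: 27.8
tcp_pos: [0.643, -0.156, 0.144]
tool_rot: [2.242, 2.188, 0.006]
contact_force: [-0.4, -0.4, -0.4]
opening: 0.0474
finger_force: 0.0
```

```bash
python3 -c "
from h import *
d(570,-381,39)"
```

```text
t 27.8 units tool xyz [-3.77 -1.14  1.75] tcp [ 643. -156.  144.] yaw 1.546 tilt 0.009 F [-0.4 -0.4 -0.4]
```

>>> arm_command(
  steps=[0,0,0,-0.63,-0.19,0,0.6,0,0,0,-0.63,-0.19,0,0.6,0,0,0,-0.63,-0.19,0,0.6,0,0,0,-0.63,-0.19,0,0.6,0,0,0,-0.63,-0.19,0,0.6,0,0,0,-0.6,-0.19,0,0.6,0,0,0,0,0,0.4,0.6,0,0,0,0,0,0,0.6,0,0,0,0,0,0,0.6],
)

```text
time_s: 28.92
tcp_pos: [0.5665, -0.3776, 0.115]
tool_rot: [-2.247, -2.195, -0.0]
contact_force: [-0.5, 0.4, 0.2]
opening: 0.0509
finger_force: 0.0
```

```bash
python3 -c "
from h import *
d(570,-381,39); o=snap('3'); weights(o,dict(SE,D=(640,-152,62)))"
```

```text
t 28.93 units tool xyz [-0.06  0.06  1.27] tcp [ 566.5 -377.6  115. ] yaw 1.547 tilt 0.001 F [-0.5  0.4  0.2]
A None 71 None [582.7 365.1  54. ]
B 83 None None None
C 232 None None None
D None 70 None [ 641.1 -150.9   54. ]
```

>>> arm_command(
  steps=[0,0,0,-0.06,0.06,0.3,0.6,0,0,0,0,0,0.5,0.6,0,0,0,0,0,0.4,0.6,0,0,0,0,0,0.05,0.6,0,0,0,0,0,0,0,0,0,0,0,0,0,0,0,0,0,0,0,0,0,0,0,0,0,0,0,0,0,0,0,0,0,0,0,0,0,0,0,0,0,0],
)

```text
time_s: 30.28
tcp_pos: [0.5704, -0.3822, 0.0408]
tool_rot: [2.247, 2.193, 0.0]
contact_force: [0.3, -0.1, 3.0]
opening: 0.023
finger_force: 39.6
```

>>> arm_command(
  steps=[0,0,0,0,0,-0.3,0,0,0,0,0,0,-0.5,0,0,0,0,0,0,-0.5,0,0,0,0,0.7,0,0,0,0,0,0,0.7,0,0,0,0,0,0,0.7,0,0,0,0,0,0,0.7,0,0,0,0,0,0,0.7,0,0,0,0,0,0,0.7,0,0,0,0,0,0,0.7,0,0,0,0,0,0,0.7,0,0,0],
)

```text
time_s: 31.65
tcp_pos: [0.5779, -0.0446, 0.1186]
tool_rot: [2.248, 2.194, 0.0]
contact_force: [1.5, 0.2, -1.6]
opening: 0.0226
finger_force: 39.5
```

```bash
python3 -c "
from h import *
d(568.7,12.2,50)"
```

```text
t 31.65 units tool xyz [ 0.94 -0.18  1.14] tcp [577.9 -44.6 118.6] yaw 1.546 tilt 0.0 F [ 1.5  0.2 -1.6]
```

>>> arm_command(
  steps=[0,0,0,0.46,-0.09,0,0,0,0,0,0.46,-0.09,0,0,0,0,0,0,0,0,0,0,0,0,0,0,0,0,0,0,0,0,0,0.4,0,0,0,0,0,0,0,0],
)

```text
time_s: 32.4
tcp_pos: [0.5676, 0.0086, 0.0928]
tool_rot: [-2.248, -2.191, 0.003]
contact_force: [-0.6, -0.7, -1.4]
opening: 0.023
finger_force: 39.5
```

```bash
python3 -c "
from h import *
d(568.7,11,51)"
```

```text
t 32.4 units tool xyz [0.04 0.02 0.7 ] tcp [567.6   8.6  92.8] yaw 1.545 tilt 0.003 F [-0.6 -0.7 -1.4]
```

>>> arm_command(
  steps=[0,0,0,0.04,0.02,0.2,0,0,0,0,0,0,0.25,0,0,0,0,0,0,0.15,0,0,0,0,0,0,0.1,0,0,0,0,0,0,0,0,0,0,0,0,0,0,0],
)

```text
time_s: 33.15
tcp_pos: [0.57, 0.0118, 0.0521]
tool_rot: [2.248, 2.194, 0.0]
contact_force: [-0.6, -0.9, -1.8]
opening: 0.0229
finger_force: 39.5
```

```bash
python3 -c "
from h import *
d(643.5,9,51)"
```

```text
t 33.15 units tool xyz [-0.02  1.23  0.02] tcp [570.   11.8  52.1] yaw 1.547 tilt 0.0 F [-0.6 -0.9 -1.8]
```

>>> arm_command(
  steps=[0,0,0,0,0,0.02,0,0,0,0,-0.02,0.2,0,0,0,0,0,0,0.35,0,0,0,0,0,0,0.4,0,0,0,0,0,0,0.28,0,0,0,0,0,0,0.03,0,0,0,0,0,0,0,0,0,0,0,0,0,0,0,0],
)

```text
time_s: 34.15
tcp_pos: [0.6449, 0.0089, 0.0507]
tool_rot: [-2.248, -2.194, 0.0]
contact_force: [-0.2, -0.3, -0.8]
opening: 0.0234
finger_force: 39.9
```

```bash
python3 -c "
from h import *
d(640.5,-114,51)"
```

```text
t 34.15 units tool xyz [-2.05 -0.02 -0.01] tcp [644.9   8.9  50.7] yaw 1.546 tilt 0.001 F [-0.2 -0.3 -0.8]
```

>>> arm_command(
  steps=[0,0,0,-0.2,-0.02,0,0,0,0,0,-0.4,0,0,0,0,0,0,-0.45,0,0,0,0,0,0,-0.45,0,0,0,0,0,0,-0.35,0,0,0,0,0,0,-0.15,0,0,0,0,0,0,-0.05,0,0,0,0,0,0,0,0,0,0,0,0,0,0,0,0,0],
)

```text
time_s: 35.28
tcp_pos: [0.6412, -0.1131, 0.0507]
tool_rot: [-2.247, -2.195, 0.0]
contact_force: [0.4, -0.0, -1.9]
opening: 0.0226
finger_force: 39.9
```

>>> arm_command(
  steps=[0,0,0,0,0,0.03,0,0,0,0,0,0,0,0,0,0,0,0,0,0,0.5,0,0,0,0,0,0,0.5,0,0,0,0,0,0,0.5,0,0,0,0,0,-0.3,0.5,0,0,0,0,0,-0.6,0.5,0,0,0,0,0,-0.7,0.5,0,0,0,0,0,-0.4,0.5,0,0,0,0.3,-0.3,0,0.5],
)

```text
time_s: 36.52
tcp_pos: [0.627, -0.0975, 0.1736]
tool_rot: [2.243, 2.186, 0.007]
contact_force: [-0.9, -0.1, 0.2]
opening: 0.0428
finger_force: 0.0
```

>>> arm_command(
  steps=[0,0,0,0.7,0,0,0.5,0,0,0,0.7,0,0,0.5,0,0,0,0.7,0,0,0.5,0,0,0,0.7,0,0,0.5,0,0,0,0.7,0,0,0.5,0,0,0,0.7,0,0,0.5,0,0,0,0,0,0,0.5],
)

```text
time_s: 37.4
tcp_pos: [0.6298, 0.1594, 0.1704]
tool_rot: [2.243, 2.199, 0.003]
contact_force: [-0.4, -0.6, 0.2]
opening: 0.0429
finger_force: 0.0
```

```bash
python3 -c "
from h import *
d(582.5,366,39); o=snap('4'); weights(o,dict(SE,D=(640,-152,62),C=(641,-114,62)))"
```

```text
t 37.4 units tool xyz [ 3.42 -0.86  2.19] tcp [629.8 159.4 170.4] yaw 1.551 tilt 0.002 F [-0.4 -0.6  0.2]
A 71 56 [583.1 367.1  51.9] [ 0.1 -0.  -0.   0.1] [583.1 366.4  54. ]
B 130 None None None
C 314 53 [ 648.7 -113.5   33.2] [-1.3  0.2  0.2 -0.7] [ 643.5 -111.1   54. ]
D 314 56 [ 635.  -146.1   82. ] [ 1.7 -0.3 -0.3  0.8] [ 641.5 -150.    54. ]
```

>>> arm_command(
  steps=[0,0,0,0.57,-0.14,0,0.6,0,0,0,0.57,-0.14,0,0.6,0,0,0,0.57,-0.14,0,0.6,0,0,0,0.57,-0.14,0,0.6,0,0,0,0.57,-0.14,0,0.6,0,0,0,0.57,-0.14,0,0.6,0,0,0,0,0,0.4,0.6,0,0,0,0,0,0.5,0.6,0,0,0,0,0,0,0.6,0,0,0,0,0,0,0.6],
)

```text
time_s: 38.75
tcp_pos: [0.5857, 0.3619, 0.1161]
tool_rot: [2.249, 2.192, 0.002]
contact_force: [0.6, 0.7, 0.1]
opening: 0.0513
finger_force: 0.0
```

```bash
python3 -c "
from h import *
d(582.7,366,39)"
```

```text
t 38.75 units tool xyz [ 0.07 -0.05  1.28] tcp [585.7 361.9 116.1] yaw 1.545 tilt 0.002 F [0.6 0.7 0.1]
```

>>> arm_command(
  steps=[0,0,0,0.07,-0.05,0.3,0.6,0,0,0,0,0,0.5,0.6,0,0,0,0,0,0.4,0.6,0,0,0,0,0,0.06,0.6,0,0,0,0,0,0,0,0,0,0,0,0,0,0,0,0,0,0,0,0,0,0,0,0,0,0,0,0,0,0,0,0,0,0,0,0,0,0,0,0,0,0],
)

```text
time_s: 40.0
tcp_pos: [0.5823, 0.3673, 0.0404]
tool_rot: [2.248, 2.194, 0.003]
contact_force: [-0.7, 0.3, 4.4]
opening: 0.0231
finger_force: 39.6
```

>>> arm_command(
  steps=[0,0,0,0,0,-0.3,0,0,0,0,0,0,-0.6,0,0,0,0,0,0,-0.6,0,0,0,0,0,0,-0.6,0,0,0,0,-0.6,0,0,0,0,0,0,-0.6,0,0,0,0,0,0,-0.6,0,0,0,0,0,0,-0.6,0,0,0,0,0,0,-0.6,0,0,0,0,0,0,-0.6,0,0,0,0,0,0,-0.6,0,0,0,0,0,0,0,0,0,0],
)

```text
time_s: 41.5
tcp_pos: [0.5752, 0.1126, 0.1657]
tool_rot: [2.252, 2.19, -0.001]
contact_force: [-0.9, 0.2, -0.8]
opening: 0.0229
finger_force: 39.4
```

```bash
python3 -c "
from h import *
d(568.7,12,51)"
```

```text
t 41.5 units tool xyz [-1.68 -0.06  1.91] tcp [575.2 112.6 165.7] yaw 1.543 tilt 0.001 F [-0.9  0.2 -0.8]
```

>>> arm_command(
  steps=[0,0,0,-0.5,-0.02,0,0,0,0,0,-0.6,-0.02,0,0,0,0,0,-0.55,-0.02,0,0,0,0,0,0,0,0,0,0,0,0,0,0,0.6,0,0,0,0,0,0,0.6,0,0,0,0,0,0,0,0,0,0,0,0,0,0,0],
)

```text
time_s: 42.5
tcp_pos: [0.5702, 0.0169, 0.0943]
tool_rot: [2.247, 2.195, 0.002]
contact_force: [-0.3, -0.2, -0.6]
opening: 0.0231
finger_force: 39.4
```

```bash
python3 -c "
from h import *
d(568.7,12,51)"
```

```text
t 42.5 units tool xyz [-0.08 -0.02  0.72] tcp [570.2  16.9  94.3] yaw 1.547 tilt 0.002 F [-0.3 -0.2 -0.6]
```

>>> arm_command(
  steps=[0,0,0,-0.08,-0.02,0,0,0,0,0,0,0,0.2,0,0,0,0,0,0,0.25,0,0,0,0,0,0,0.2,0,0,0,0,0,0,0.07,0,0,0,0,0,0,0,0,0,0,0,0,0,0,0],
)

```text
time_s: 43.38
tcp_pos: [0.5684, 0.0113, 0.0503]
tool_rot: [2.248, 2.194, 0.001]
contact_force: [-0.7, -0.1, -1.2]
opening: 0.0228
finger_force: 39.6
```

```bash
python3 -c "
from h import *
d(643.5,10,51)"
```

```text
t 43.38 units tool xyz [ 0.01  1.25 -0.01] tcp [568.4  11.3  50.3] yaw 1.546 tilt 0.001 F [-0.7 -0.1 -1.2]
```

>>> arm_command(
  steps=[0,0,0,0,0.2,0,0,0,0,0,0,0.35,0,0,0,0,0,0,0.4,0,0,0,0,0,0,0.25,0,0,0,0,0,0,0.04,0,0,0,0,0,0,0,0,0,0,0,0,0,0,0,0],
)

```text
time_s: 44.25
tcp_pos: [0.6416, 0.0097, 0.05]
tool_rot: [-2.248, -2.194, 0.001]
contact_force: [-1.1, 0.5, -1.1]
opening: 0.023
finger_force: 39.5
```

```bash
python3 -c "
from h import *
d(641.5,-72.5,51)"
```

```text
t 44.25 units tool xyz [-1.37  0.03 -0.02] tcp [641.6   9.7  50. ] yaw 1.546 tilt 0.001 F [-1.1  0.5 -1.1]
```

>>> arm_command(
  steps=[0,0,0,-0.2,0.03,0,0,0,0,0,-0.4,0,0,0,0,0,0,-0.4,0,0,0,0,0,0,-0.3,0,0,0,0,0,0,-0.07,0,0,0,0,0,0,0,0,0,0,0,0,0,0,0,0,0],
)

```text
time_s: 45.12
tcp_pos: [0.642, -0.0721, 0.05]
tool_rot: [-2.247, -2.195, 0.0]
contact_force: [-0.4, 0.2, -1.5]
opening: 0.0232
finger_force: 39.6
```

>>> arm_command(
  steps=[0,0,0,0,0,0.02,0,0,0,0,0,0,0,0,0,0,0,0,0,0,0.5,0,0,0,0,0,0,0.5,0,0,0,0,0,0,0.5,0,0,0,0,0,-0.3,0.5,0,0,0,0,0,-0.6,0.5,0,0,0,0,0,-0.7,0.5,0,0,0,0,0,-0.4,0.5],
)

```text
time_s: 46.25
tcp_pos: [0.6436, -0.0731, 0.1729]
tool_rot: [2.245, 2.191, 0.004]
contact_force: [-0.4, -0.2, -0.0]
opening: 0.0426
finger_force: 0.0
```

>>> arm_command(
  steps=[0,0,0,0.6,-0.2,0,0.5,0,0,0,0.6,-0.2,0,0.5,0,0,0,0.6,-0.2,0,0.5,0,0,0,0.6,-0.2,0,0.5,0,0,0,0.6,-0.2,0,0.5,0,0,0,0,0,0,0.5],
)

```text
time_s: 47.0
tcp_pos: [0.5857, 0.1111, 0.1702]
tool_rot: [2.244, 2.198, 0.001]
contact_force: [-0.0, 0.1, 0.7]
opening: 0.0427
finger_force: 0.0
```

```bash
python3 - <<'E'
from h import *
d(455,330,39); o=snap('5'); weights(o,dict(D=(640,-150,62),C=(641,-111,62),A=(642,-72,62)))
c=np.hstack([cv2.resize(o[n][:,:,::-1],(700,525)) for n in("top",)]); cv2.imwrite("pics/t5.png",c)
E
```

```text
t 47.0 units tool xyz [ 3.6  -2.25  2.19] tcp [585.7 111.1 170.2] yaw 1.55 tilt 0.001 F [-0.   0.1  0.7]
D None 64 None [ 641.2 -150.9   54. ]
C 487 59 [ 641.8 -113.4   59.3] [ 0.4 -0.1 -0.1  0.2] [ 643.2 -114.    54. ]
A None 58 None [643.6 -75.5  54. ]
```

View pics/t5.png

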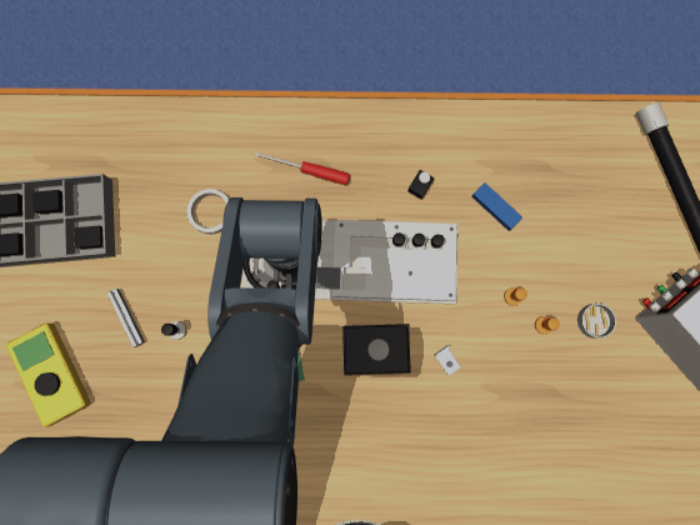

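The three loaded weights stand in the leg at (399,240), (418,240) and (438,240). Weight B has been knocked aside: its grip is now at (169,329), where it would have been at (182,338). I'll re-measure it.

```bash
python3 - <<'E'
from h import *
S=cv2.imread("side5_raw.png")[:,:,::-1];T=cv2.imread("top5_raw.png")[:,:,::-1]
bt=blob(dark(T),np.array([135.2,263.2]),8); print(bt)
X0=atz("top",bt[0],.053); print(X0, proj("side",X0))
bs=blob(dark(S),proj("side",X0),12); print(bs)
if bs: print(tri(bs[0],bt[0]))
c=S[90:180,150:270,::-1]; cv2.imwrite("pics/s5.png",cv2.resize(c,None,fx=5,fy=5,interpolation=cv2.INTER_CUBIC)); d(X0[0]*1e3,X0[1]*1e3,39)
E
```

```text
(array([135.53571429, 262.5       ]), np.int32(56))
[0.46774724 0.36102263 0.053     ] [190.44607817 134.92300462]
(array([191.7421875, 132.65625  ]), np.int32(128))
(array([0.46923248, 0.35851458, 0.06111237]), array([-1.02909528,  0.18727522,  0.080272  , -0.71771216]))
t 47.1 units tool xyz [ 4.16 -2.09  2.18] tcp [587.2 108.7 170.1] yaw 1.547 tilt 0.002 F [-0.4 -0.1 -0.2]
```

View pics/s5.png

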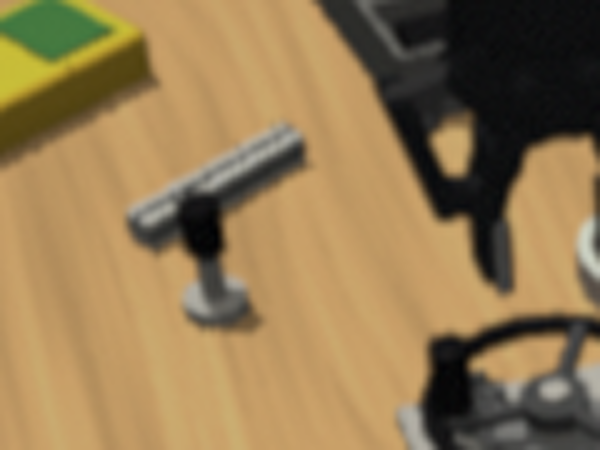

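>>> arm_command(
  steps=[0,0,0,0.59,-0.3,0,0.6,0,0,0,0.59,-0.3,0,0.6,0,0,0,0.59,-0.3,0,0.6,0,0,0,0.59,-0.3,0,0.6,0,0,0,0.59,-0.3,0,0.6,0,0,0,0.59,-0.3,0,0.6,0,0,0,0.59,-0.3,0,0.6,0,0,0,0,0,0.4,0.6,0,0,0,0,0,0.4,0.6,0,0,0,0,0,0,0.6,0,0,0,0,0,0,0.6],
)

```text
time_s: 48.48
tcp_pos: [0.4681, 0.3591, 0.1218]
tool_rot: [2.249, 2.192, 0.002]
contact_force: [-0.2, 0.5, -0.6]
opening: 0.0511
finger_force: 0.0
```

```bash
python3 - <<'E'
from h import *
print(atz("side",np.array([192.4,149.2]),.006)*1e3, atz("side",np.array([190,134]),.056)*1e3)
o=snap("6"); bs=blob(dark(o["side"]),(190,134),8); print(bs)
d(467.5,360.5,39)
E
```

```text
[465.4912713 360.1296574   6.       ] [467.08050075 361.29594936  56.        ]
(array([191.78294574, 132.62015504]), np.int32(129))
t 48.58 units tool xyz [ 0.02 -0.01  1.39] tcp [468.1 359.5 122.2] yaw 1.545 tilt 0.003 F [-0.1  0.2  0.1]
```

>>> arm_command(
  steps=[0,0,0,0.02,-0.01,0.4,0.6,0,0,0,0,0,0.5,0.6,0,0,0,0,0,0.4,0.6,0,0,0,0,0,0.07,0.6,0,0,0,0,0,0,0,0,0,0,0,0,0,0,0,0,0,0,0,0,0,0,0,0,0,0,0,0,0,0,0,0,0,0,0,0,0,0,0,0,0,0],
)

```text
time_s: 49.82
tcp_pos: [0.4671, 0.3612, 0.0399]
tool_rot: [2.248, 2.194, 0.004]
contact_force: [1.0, -0.7, 5.7]
opening: 0.0227
finger_force: 39.7
```

>>> arm_command(
  steps=[0,0,0,0,0,-0.3,0,0,0,0,0,0,-0.6,0,0,0,0,0,0,-0.6,0,0,0,0,0,0,-0.6,0,0,0,0,-0.6,0.18,0,0,0,0,0,-0.6,0.18,0,0,0,0,0,-0.6,0.18,0,0,0,0,0,-0.6,0.18,0,0,0,0,0,-0.6,0.18,0,0,0,0,0,-0.6,0.18,0,0,0,0,0,-0.6,0.18,0,0,0,0,0,0,0,0,0],
)

```text
time_s: 51.32
tcp_pos: [0.5364, 0.1046, 0.1654]
tool_rot: [2.252, 2.189, 0.001]
contact_force: [-1.2, -0.2, -1.2]
opening: 0.0227
finger_force: 39.6
```

```bash
python3 -c "
from h import *
d(568.7,12,51)"
```

```text
t 51.33 units tool xyz [-1.53  0.58  1.91] tcp [536.4 104.6 165.4] yaw 1.543 tilt 0.001 F [-1.2 -0.2 -1.2]
```

>>> arm_command(
  steps=[0,0,0,-0.5,0.19,0,0,0,0,0,-0.5,0.19,0,0,0,0,0,-0.5,0.19,0,0,0,0,0,0,0,0,0,0,0,0,0,0,0.6,0,0,0,0,0,0,0.6,0,0,0,0,0,0,0,0,0,0,0,0,0,0,0],
)

```text
time_s: 52.32
tcp_pos: [0.568, 0.017, 0.0937]
tool_rot: [2.247, 2.195, 0.001]
contact_force: [-0.0, -0.0, -1.2]
opening: 0.0228
finger_force: 39.5
```

```bash
python3 -c "
from h import *
d(568.7,12,50.5)"
```

```text
t 52.33 units tool xyz [-0.08  0.01  0.72] tcp [568.   17.   93.7] yaw 1.547 tilt 0.001 F [-0.  -0.  -1.2]
```

>>> arm_command(
  steps=[0,0,0,-0.08,0.01,0,0,0,0,0,0,0,0.2,0,0,0,0,0,0,0.25,0,0,0,0,0,0,0.2,0,0,0,0,0,0,0.07,0,0,0,0,0,0,0,0,0,0,0,0,0,0,0],
)

```text
time_s: 53.2
tcp_pos: [0.5684, 0.0113, 0.0496]
tool_rot: [2.248, 2.194, 0.001]
contact_force: [0.1, 0.0, -1.6]
opening: 0.0225
finger_force: 39.8
```

```bash
python3 -c "
from h import *
d(643,9.5,50)"
```

```text
t 53.2 units tool xyz [ 0.    1.24 -0.01] tcp [568.4  11.3  49.6] yaw 1.546 tilt 0.001 F [ 0.1  0.  -1.6]
```

>>> arm_command(
  steps=[0,0,0,0,0.2,0,0,0,0,0,0,0.35,0,0,0,0,0,0,0.4,0,0,0,0,0,0,0.25,0,0,0,0,0,0,0.04,0,0,0,0,0,0,0,0,0,0,0,0,0,0,0,0],
)

```text
time_s: 54.08
tcp_pos: [0.6416, 0.0097, 0.0494]
tool_rot: [-2.248, -2.193, 0.001]
contact_force: [-1.0, -0.4, -1.8]
opening: 0.0228
finger_force: 39.6
```

```bash
python3 -c "
from h import *
d(642.3,-34.5,50)"
```

```text
t 54.08 units tool xyz [-0.74  0.03 -0.01] tcp [641.6   9.7  49.4] yaw 1.546 tilt 0.001 F [-1.  -0.4 -1.8]
```

>>> arm_command(
  steps=[0,0,0,-0.2,0.03,0,0,0,0,0,-0.3,0,0,0,0,0,0,-0.2,0,0,0,0,0,0,-0.05,0,0,0,0,0,0,0,0,0,0,0,0,0,0,0,0.01,0,0,0,0,0,0,0,0],
)

```text
time_s: 54.95
tcp_pos: [0.6431, -0.035, 0.0488]
tool_rot: [-2.247, -2.195, 0.0]
contact_force: [-0.4, 0.4, -1.8]
opening: 0.0228
finger_force: 39.6
```

>>> arm_command(
  steps=[0,0,0,0,0,0,0.5,0,0,0,0,0,0,0.5,0,0,0,0,0,0,0.5,0,0,0,0,0,-0.3,0.5,0,0,0,0,0,-0.6,0.5,0,0,0,0,0,-0.7,0.5,0,0,0,0,0,-0.4,0.5],
)

```text
time_s: 55.82
tcp_pos: [0.6445, -0.0358, 0.1729]
tool_rot: [2.245, 2.191, 0.004]
contact_force: [-0.2, -0.3, -0.4]
opening: 0.0426
finger_force: 0.0
```

>>> arm_command(
  steps=[0,0,0,0.53,-0.28,0,0.5,0,0,0,0.53,-0.28,0,0.5,0,0,0,0.53,-0.28,0,0.5,0,0,0,0.53,-0.28,0,0.5,0,0,0,0.53,-0.28,0,0.5,0,0,0,0.53,-0.28,0,0.5,0,0,0,0,0,0,0.5,0,0,0,0,0,0,0.5],
)

```text
time_s: 56.82
tcp_pos: [0.5478, 0.1575, 0.1699]
tool_rot: [2.247, 2.193, 0.002]
contact_force: [-0.6, -0.6, 0.1]
opening: 0.0431
finger_force: 0.0
```

```bash
python3 - <<'E'
from h import *
d(547.4,162,73); o=snap('7')
T=o["top"][:,:,::-1]; cv2.imwrite("pics/t7.png",cv2.resize(T[160:310,180:375],None,fx=4,fy=4,interpolation=cv2.INTER_CUBIC))
S=o["side"][:,:,::-1]; cv2.imwrite("pics/s7.png",cv2.resize(S[145:295,180:370],None,fx=4,fy=4,interpolation=cv2.INTER_CUBIC))
E
```

```text
t 56.83 units tool xyz [ 0.08 -0.01  1.62] tcp [547.8 157.5 169.9] yaw 1.547 tilt 0.002 F [-0.6 -0.6  0.1]
```

View pics/t7.png

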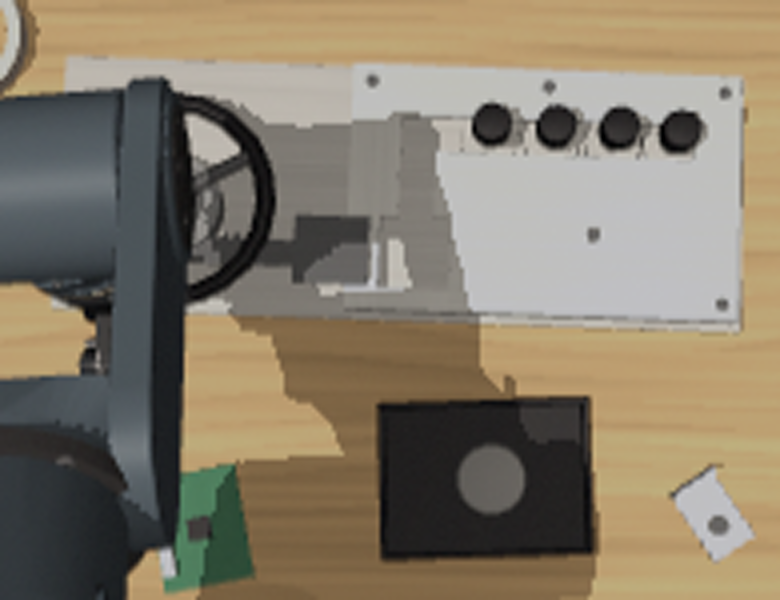

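View pics/s7.png

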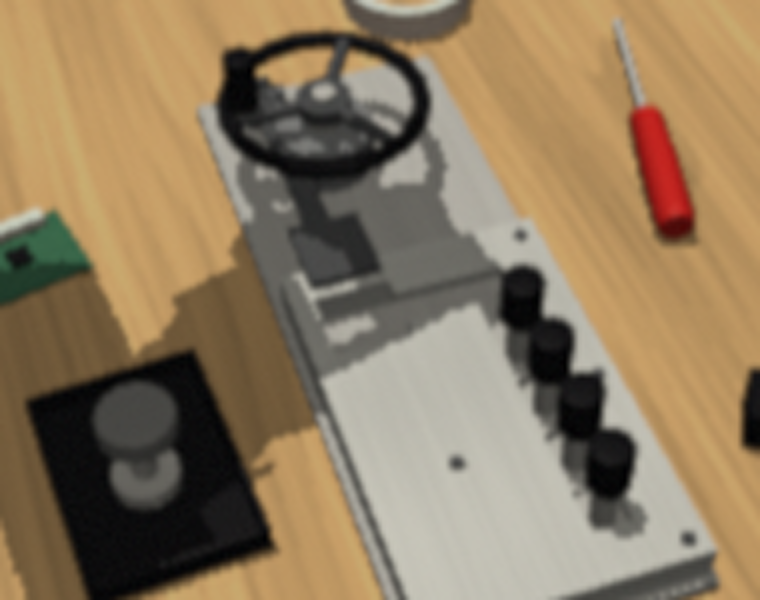

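All four weights stand in the leg at (493,125), (557,127), (620,128) and (681,131), and the stop stands in the tray. Now I'll wind the wheel back.

>>> arm_command(
  steps=[0,0,0,0.08,-0.01,0,0.6,0,0,0,0,0,0.5,0.6,0,0,0,0,0,0.6,0.6,0,0,0,0,0,0.45,0.6,0,0,0,0,0,0.06,0.6,0,0,0,0,0,0,0,0,0,0,0,0,0,0,0,0,0,0,0,0,0,0,0,0,0,0,0,0,0,0,0,0,0,0,0,0,0,0,0,0,0,0],
  newtons=30,
)

```text
time_s: 58.3
tcp_pos: [0.5474, 0.1625, 0.0735]
tool_rot: [2.247, 2.193, 0.003]
contact_force: [-0.5, -0.9, 6.0]
opening: 0.0192
finger_force: 29.6
```

```bash
python3 -c "
from h import *
d(547.4,162,73);ang((597,160.5)); arc((597,160.5),178.5,88.5)"
```

```text
t 58.3 units tool xyz [-0.01 -0.    0.01] tcp [547.4 162.5  73.5] yaw 1.547 tilt 0.002 F [-0.5 -0.9  6. ]
ang 177.7 r 49.6
[[0.2, 0.02], [0.2, 0.08], [0.17, 0.13], [0.13, 0.17], [0.08, 0.2], [0.03, 0.22]]
```

>>> arm_command(
  steps=[0,0,0,0.2,0.02,0,0,0,0,0,0.2,0.08,0,0,0,0,0,0.17,0.13,0,0,0,0,0,0.13,0.17,0,0,0,0,0,0.08,0.2,0,0,0,0,0,0.03,0.22,0,0,0,0,0,0,0,0,0],
)

```text
time_s: 59.18
tcp_pos: [0.5991, 0.211, 0.0735]
tool_rot: [2.248, 2.192, 0.008]
contact_force: [0.6, 3.3, 5.5]
opening: 0.0191
finger_force: 30.1
```

```bash
python3 -c "
from h import *
d(597,210.5,73);ang((597,160.5)); arc((597,160.5),88.5,-76.5)"
```

```text
t 59.17 units tool xyz [-0.01 -0.04  0.01] tcp [599.1 211.   73.5] yaw 1.546 tilt 0.005 F [0.6 3.3 5.5]
ang 87.6 r 50.6
[[-0.04, 0.2], [-0.08, 0.2], [-0.13, 0.17], [-0.17, 0.13], [-0.2, 0.08], [-0.22, 0.03], [-0.22, -0.03], [-0.2, -0.08], [-0.17, -0.13], [-0.13, -0.17], [-0.08, -0.2]]
```

>>> arm_command(
  steps=[0,0,0,-0.04,0.2,0,0,0,0,0,-0.08,0.2,0,0,0,0,0,-0.13,0.17,0,0,0,0,0,-0.17,0.13,0,0,0,0,0,-0.2,0.08,0,0,0,0,0,-0.22,0.03,0,0,0,0,0,-0.22,-0.03,0,0,0,0,0,-0.2,-0.08,0,0,0,0,0,-0.17,-0.13,0,0,0,0,0,-0.13,-0.17,0,0,0,0,0,-0.08,-0.2,0,0,0,0,0,0,0,0,0],
)

```text
time_s: 60.68
tcp_pos: [0.6042, 0.1115, 0.0734]
tool_rot: [-2.247, -2.191, 0.002]
contact_force: [-1.5, 2.1, 8.7]
opening: 0.0192
finger_force: 30.5
```

```bash
python3 -c "
from h import *
d(597,210.5,73);ang((597,160.5)); arc((597,160.5),-76.5,-181.5)"
```

```text
t 60.67 units tool xyz [ 1.65 -0.16  0.01] tcp [604.2 111.5  73.4] yaw 1.546 tilt 0.003 F [-1.5  2.1  8.7]
ang -81.6 r 49.6
[[-0.02, -0.14], [0.03, -0.22], [0.08, -0.2], [0.13, -0.17], [0.17, -0.13], [0.2, -0.08], [0.22, -0.03]]
```

>>> arm_command(
  steps=[0,0,0,-0.02,-0.14,0,0,0,0,0,0.03,-0.22,0,0,0,0,0,0.08,-0.2,0,0,0,0,0,0.13,-0.17,0,0,0,0,0,0.17,-0.13,0,0,0,0,0,0.2,-0.08,0,0,0,0,0,0.2,-0.02,0,0,0,0,0,0,0,0,0,0,0,0,0,0,0,0],
)

```text
time_s: 61.8
tcp_pos: [0.5475, 0.1599, 0.0734]
tool_rot: [-2.246, -2.193, 0.005]
contact_force: [-3.9, 0.0, 12.8]
opening: 0.0191
finger_force: 30.7
```

```bash
python3 -c "
from h import *
d(547,162,73);ang((597,160.5))"
```

```text
t 61.8 units tool xyz [ 0.03 -0.01  0.01] tcp [547.5 159.9  73.4] yaw 1.547 tilt 0.004 F [-3.9  0.  12.8]
ang -179.4 r 49.5
```

>>> arm_command(
  steps=[0,0,0,0.06,0,0,0,0,0,0,0.04,0,0,0,0,0,0,0,0,0,0,0,0,0,0,0,0,0],
)

```text
time_s: 62.3
tcp_pos: [0.5474, 0.1627, 0.0734]
tool_rot: [-2.246, -2.196, 0.012]
contact_force: [-3.9, -9.2, 13.3]
opening: 0.0191
finger_force: 30.9
```

>>> arm_command(
  steps=[0,0,0,0,0,0,0.5,0,0,0,0,0,0,0.5,0,0,0,0,0,0,0.5,0,0,0,0,0,-0.5,0.5,0,0,0,0,0,-0.6,0.5,0,0,0,0,0,-0.6,0.5,0,0,0,0.5,-0.4,-0.3,0.5,0,0,0,0.7,-0.2,0,0.5,0,0,0,0.7,-0.2,0,0.5,0,0,0,0,0,0,0.5,0,0,0,0,0,0,0.5],
)

```text
time_s: 63.68
tcp_pos: [0.5047, 0.281, 0.1919]
tool_rot: [-2.247, -2.195, 0.002]
contact_force: [0.0, -0.6, 0.6]
opening: 0.0426
finger_force: 0.0
```

```bash
python3 - <<'E'
from h import *
d(547.4,162,73); o=snap('8')
T=o["top"][:,:,::-1]; cv2.imwrite("pics/t8.png",cv2.resize(T[160:310,180:375],None,fx=4,fy=4,interpolation=cv2.INTER_CUBIC))
E
```

```text
t 63.67 units tool xyz [-1.96  0.76  1.98] tcp [504.7 281.  191.9] yaw 1.547 tilt 0.001 F [ 0.  -0.6  0.6]
```

View pics/t8.png

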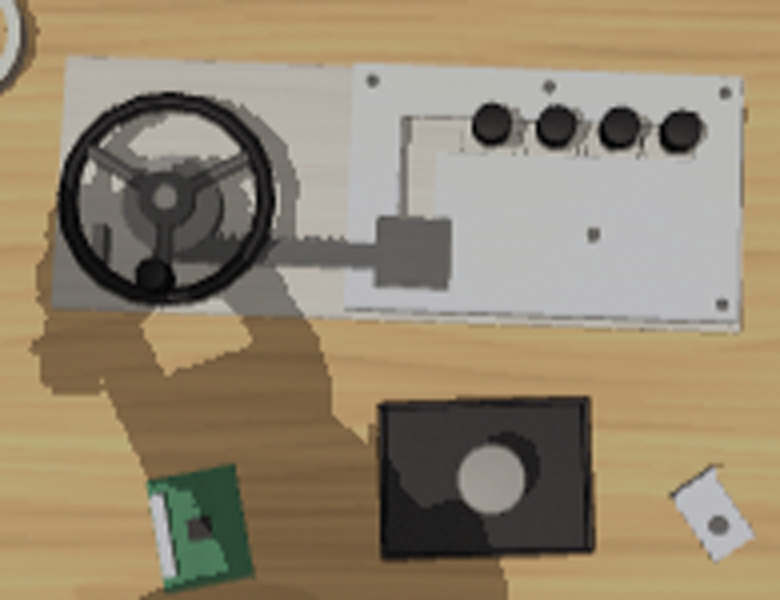

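The gate is shut over the mouth at (414,253), with the crank against its end stop. The four weights stand in the leg, the stop is in the tray and the arm is clear.

```bash
python3 -c "
from plant import robot
print(robot.sign_off())"
```

```text
the job is handed in; nothing more can be done
None
```

I finished the job and handed it in at about 64 s; sign-off returned no verdict. In the last picture the gate is shut, the transit stop is in the tray, and all four weights stand in the long leg (one was knocked aside mid-run; I found it again and loaded it).

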